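Load the trim-weight hanger with staggered slotted discs

ROBOT

A 7-joint arm with a two-finger parallel gripper is mounted at the origin on the work surface. World frame = base frame: x ahead of the robot, y to its left, z up, the work surface at z = 0. Lengths are in m, angles in rad, forces in N, time in s.
With the tool pointing down it reaches from about 0.4 to 0.85 m from the base axis. Payload 10.4 kg.
Tool frame: the origin (TCP) lies midway between the tips of the shut fingers; the grasp point (between the pads) lies 19 mm behind it (env.pinch_z is the distance from the TCP to the grasp point, in m); z points along the fingers, y is the line along which they close (so a half turn about z gives the same grasp; the last joint's range is limited). The gripper opens to 85 mm and grips with 20 to 120 N. Pads are 22 mm wide; open, the fingers measure 114 mm over their backs; the gripper's body (76 mm by 85 mm) begins 54 mm behind the grasp point. The pads swing forward as they close: fully open they stand 13 mm farther back than shut.
Start: joints at [1.239, 0.332, -0.065, 1.46, 0.022, 1.35, -0.088], TCP at [0.19, -0.595, 0.231] pointing down, gripper open.
Joint ranges: [-2.6, 2.6], [-0.5, 2.12], [-1.47, 1.34], [0.16, 2.42], [-1.27, 4.41], [0.06, 2.06], [-2.6, 2.6]. Speed limits (rad/s): [2.22, 2.22, 2.79, 2.79, 3.14, 3.14, 3.14].

INTERFACE

Orientations are given as [roll, pitch, yaw] about the fixed x, y, z axes, in that order (R = Rz(yaw) Ry(pitch) Rx(roll)).
In Python, from cell import env gives the robot as it stands. The module is installed in compiled form; this text tells all that it offers.
- The arm moves only by the shell command python3 -m pendant 'ROWS' [FORCE]. ROWS is a JSON object of lists of equal length, an entry for each row: "linear": the shift along the tool's x, y, z in units of 30 mm (1.0 is 30 mm), a list of three; "twist": the turn about the tool's z in units of 5 degrees (1.0 is 5 degrees); "jaw": the closure, from -1 (fully open) to 1 (shut). A call has 1 to 20 rows; each row shifts and turns the commanded pose from where the row before left it, along the tool's axes as they then stand; what a row does not reach is not made up. A row lasts 1/10 s, in which the tool goes at most 50 mm and 8.59 degrees, less where a joint would pass 70% of its speed; a pose out of reach is approached as far as the arm can. A call is refused whole if a number of a shift passes 1 or a number of a turn 1, either way. A call with a gripper value outside its range is refused whole. The fingers move at their own pace and stop on an object; FORCE is the grip in N (left out, the last holds). Time passes only in rows, so rows that do not move let the fingers close. It gives the time, the measured TCP pose, the force, the opening and the grip force at its end, in the units of the state.
- env.get_state(): the state, without advancing time (a new reading comes with each control period).
- env.read_camera(name): name is "scene" or "top"; returns the picture (400x640x3 uint8, red, green, blue); there is no depth.
- env.camera_info(name): a dict with "K" (3x3 intrinsics, pixels), "dist_coeffs" ([k1, k2, p1, p2, k3] as OpenCV has them; the pictures are not rectified), "R" (3x3) and "t" (3): a world point X has camera coordinates R X + t. Camera axes: x right, y down, z forward; pixel columns grow to the right and rows downward; lengths in m; the calibration is good to about 2 mm. A picture is of the moment at which its call begins. camera_info takes no time and is no camera call.
- env.job_done(): hands the job in; it is judged then, once.
The state is a dict: "t": time; "joints": joint angles; "qd": joint speeds; "tau": joint torques, N m; "position": TCP position; "tool_rot": TCP orientation; "contact_force": force on the tool from outside, world axes, zero at the start; "torque": the same for the moment, N m; "finger_gap": opening from 0.0 (shut) to 1.0 (fully open); "finger_force": force on a finger pad.
Only numpy, scipy, OpenCV 4.12 (cv2) and the standard library are available. Lean on these libraries where they do the work, as an engineer would, in place of code of your own. Each camera call takes 0.05 s, during which the arm holds its last target. There are 200 camera calls.

TASK

Load the balance arm's trim-weight hanger with the two slotted steel discs: the thick one at the bottom, resting flat on the hanger's plate, and the thin one flat on top of it, both fully home around the stem and with their slots facing at least a quarter turn apart so that neither can slide off. The thick disc's cradle only lets you take it with one finger over its slot, so first set it down flat on the open bench, let go, and take it again across the slot. Leave the bottle, the tissue box and the joystick where they are.

Things in the scene. Friction and masses are not known exactly. Their poses are not given: they have to be found in the camera images.
- thick_disc: 24 mm thick, 0.4 to 0.7 kg, steel disc of 64 mm diameter, rim cut flat on its +x, -x, +y, -y sides: 60 mm over the flats, both ways. A through slot 13 mm wide runs along x from its mouth in the +x side to 5 mm past the centre (x = -5 mm). Origin: centre of the underside, z up, +x out through the mouth. Starts flat in the cradle, 6 mm above the bench, its x along the cradle's x.
- thick_disc_mouth (a point): Middle of the thick disc's slot mouth at the rim, at the underside: 30 mm along the disc's +x from its origin.
- thin_disc: 14 mm thick, 0.25 to 0.4 kg, steel disc of 64 mm diameter, rim cut flat on its +x, -x, +y, -y sides: 60 mm over the flats, both ways. A through slot 13 mm wide runs along x from its mouth in the +x side to 5 mm past the centre (x = -5 mm). Origin: centre of the underside, z up, +x out through the mouth. Starts flat on the open bench, turned any way.
- thin_disc_mouth (a point): Middle of the thin disc's slot mouth at the rim, at the underside: 30 mm along the disc's +x from its origin.
- cradle: Fixed black plastic cradle holding the thick disc, 84 (x) by 88 (y) mm, 34 mm high. Origin: centre of its underside, z up. Closed 34 mm walls on +y and -y, 36 mm from the centre; the +x and -x ends have a 50 mm wide gap between corner blocks for one finger each; the slot mouth faces the +x gap. Lift the disc straight up 35 mm or more to clear it.
- hanger: Fixed weight hanger. Origin: on the bench below the stem, z up. Round steel plate, 62 mm diameter, top at 90 mm; a stem of 8 mm diameter rises from its middle to a 20 mm head. Its bracket arm (30 mm wide) runs along +x to a post 125 mm away on a 90 by 110 mm base; the bracket stays below the plate, so discs can come from any direction, slot mouth first.
- hanger_pan (a point): Centre of the top face of the hanger's plate, on the stem's axis, 90 mm above the bench.
- cradle_floor (a point): Centre of the cradle's floor, 6 mm above the bench, under the thick disc's centre. A rib on the floor (6 mm wide, 8 mm high, from x = 2 to 24 mm in the cradle's frame) stands in the slot.
- hanger_head (a point): Centre of the underside of the stem's head, 54 mm above the hanger's plate; the head is 20 mm in diameter and 7 mm high, too wide for a slot, so a disc must be slid on sideways below it.
- wash_bottle: Bystander: white plastic bottle, 68 mm diameter, 170 mm high, standing. Origin: centre of its underside.
- tissue_box: Bystander: cardboard tissue box, 120 mm (x) by 210 mm (y), 75 mm high. Origin: centre of its underside.
- joystick: Bystander: white stage joystick, base 100 by 80 mm, 82 mm high with its black knob. Origin: centre of its underside.
Things that resemble listed ones, but are neither listed nor needed, are in the scene too. Leave any brown or red look-alike of the thin_disc alone.

How it is judged:
By the outcome, as a careful person would: the job done as asked, in the order asked, and still so for the second after the job is handed in, with the robot touching nothing.
It also fails if it takes over 64 s, if anything falls off the work surface, if the arm or the gripper's body presses on something with over 40 N, if the wrist force passes 120 N, or if a joint passes its speed limit or range.

## Working session

There is one attempt and no reset: what is moved stays moved. The work goes in short steps, Python scripts to look and compute and a shell command to move; the robot and the scene stay as the last step left them, time stands still between calls to the robot, and variables do not carry over. Pictures are saved under pics/ and viewed, at most 10 in all, crops included, and the job is handed in when it is done.

```bash
mkdir -p pics
python3 - <<'E'
from cell import env
import cv2,numpy as np
for n in("scene","top"):
    i=env.camera_info(n); print(n,np.round(i["K"],1).tolist(),i["dist_coeffs"],np.round(i["R"],4).tolist(),np.round(i["t"],4).tolist())
    im=env.read_camera(n); cv2.imwrite(f"pics/{n}0.png",im[:,:,::-1])
s=env.get_state();print({k:np.round(v,3).tolist() for k,v in s.items()},env.pinch_z)
E
```

```text
scene [[366.9, 0.0, 315.0], [0.0, 366.9, 201.1], [0.0, 0.0, 1.0]] [-0.07279358  0.          0.          0.          0.        ] [[-0.6654, 0.7462, 0.0205], [0.4766, 0.4459, -0.7576], [-0.5745, -0.4944, -0.6524]] [0.4321, -0.1559, 1.3983]
top [[391.4, 0.0, 319.9], [0.0, 391.4, 202.6], [0.0, 0.0, 1.0]] [-0.06660404  0.          0.          0.          0.        ] [[0.0247, -0.9994, 0.0225], [-0.9927, -0.0272, -0.1175], [0.118, -0.0195, -0.9928]] [-0.0963, 0.5616, 1.0754]
{'t': 0.1, 'joints': [1.239, 0.333, -0.065, 1.461, 0.022, 1.35, -0.088], 'qd': [-0.0, -0.002, -0.001, 0.0, -0.001, -0.0, 0.0], 'tau': [0.002, -62.675, 0.05, -39.243, 0.016, 0.007, -0.0], 'position': [0.19, -0.595, 0.231], 'tool_rot': [-3.14, 0.0, 0.309], 'contact_force': [-0.252, -0.068, -0.65], 'torque': [0.001, -0.009, -0.002], 'finger_force': 0.0, 'finger_gap': 1.004} 0.0187
```

View pics/top0.png

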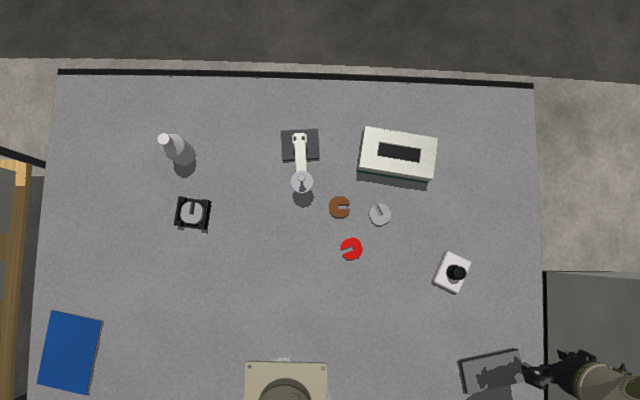

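View pics/scene0.png

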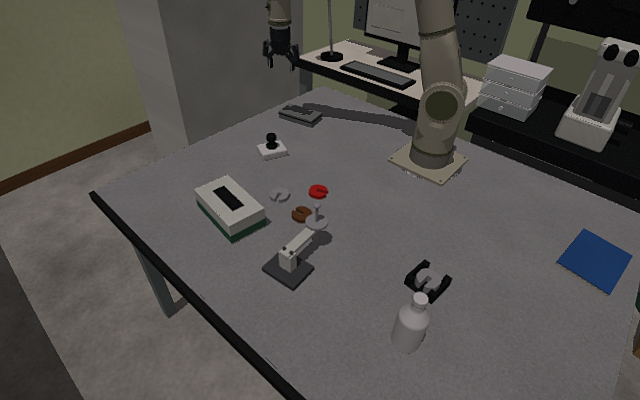

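Run:
```python
import cv2,numpy as np
a=cv2.imread("pics/top0.png");b=cv2.imread("pics/scene0.png")
def c(im,u,v,h=22): return cv2.resize(im[v-h:v+h,u-h:u+h],(264,264),interpolation=cv2.INTER_NEAREST)
r1=np.hstack([c(a,192,213),c(a,302,175),c(a,380,214)])
r2=np.hstack([c(b,428,283),c(b,316,218),c(b,279,196)])
cv2.imwrite("pics/m0.png",np.vstack([r1,r2]))
```

```text
(no output)
```

View pics/m0.png

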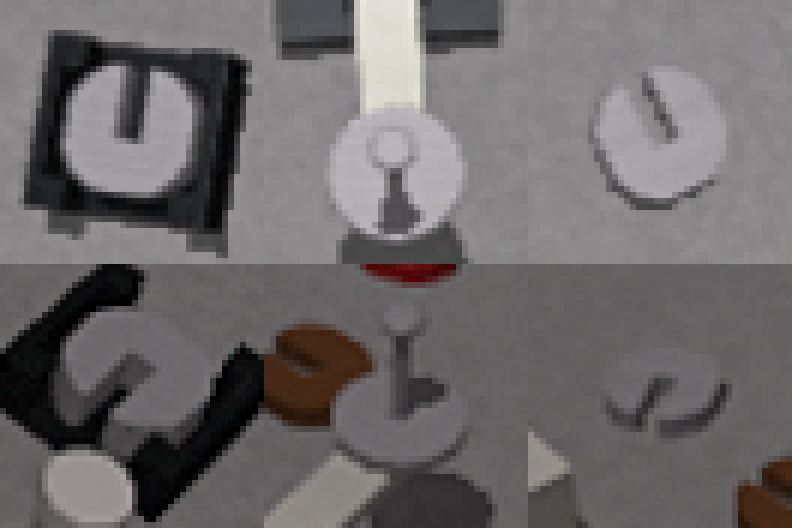

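```bash
cat > vis.py <<'E'
import cv2,numpy as np
from scipy.optimize import minimize
from cell import env
def proj(n,P):
    i=env.camera_info(n);R=np.array(i["R"],float);t=np.array(i["t"],float)
    p,_=cv2.projectPoints(np.asarray(P,float).reshape(-1,3),cv2.Rodrigues(R)[0],t,np.array(i["K"],float),np.array(i["dist_coeffs"],float));return p[:,0]
def ray(n,u,v,z):
    i=env.camera_info(n);R=np.array(i["R"],float);t=np.array(i["t"],float)
    q=cv2.undistortPoints(np.array([[[u,v]]],float),np.array(i["K"],float),np.array(i["dist_coeffs"],float))[0,0]
    d=R.T@[q[0],q[1],1];c=-R.T@t;return c+d*(z-c[2])/d[2]
def outline():
    a=np.linspace(0,2*np.pi,121);p=.032*np.c_[np.cos(a),np.sin(a)];return np.clip(p,-.03,.03)
SL=np.array([[.031,.0065],[-.005,.0065],[-.005,-.0065],[.031,-.0065]])
def place(P,x,y,a,z):
    c,s=np.cos(a),np.sin(a);return np.c_[P@[[c,s],[-s,c]]+[x,y],np.full(len(P),z)]
S=8
def fit(n,im,x0,z,th,h=20,disc=True,side=-0.3,rad=None):
    g=im.astype(float).mean(2);u,v=np.round(proj(n,[x0[0],x0[1],z])[0]).astype(int);o=np.array([u-h,v-h])
    crop=g[v-h:v+h,u-h:u+h]
    def ren(p):
        m=np.zeros((2*h*S,2*h*S),np.float32)
        f=lambda P,val:cv2.fillPoly(m,[np.round(((proj(n,P)-o+.5)*S-.5)*16).astype(np.int32)],val,shift=4)
        O=outline() if disc else None
        if th:
            for k in np.linspace(z-th,z,5): f(place(O,p[0],p[1],p[2],k),side)
        f(place(O,p[0],p[1],p[2],z),1.); f(place(SL,p[0],p[1],p[2],z),-.6)
        return cv2.resize(m,(2*h,2*h),interpolation=cv2.INTER_AREA)
    cost=lambda p:-np.corrcoef(ren(p).ravel(),crop.ravel())[0,1]
    sc=np.array([.002,.002,.08]);x0=np.array(x0,float)
    simp=np.vstack([x0]+[x0+sc*e for e in np.eye(3)])
    r=minimize(cost,x0,method="Nelder-Mead",options=dict(initial_simplex=simp,xatol=1e-5,fatol=1e-6));return r.x,-r.fun
E
python3 - <<'E'
from vis import *
a=cv2.imread("pics/top0.png");b=cv2.imread("pics/scene0.png")
g=ray("top",191.7,212.7,.03);print("thick0",g)
for a0 in(0,.1): print(fit("top",a,[g[0],g[1],a0],.03,0,h=13))
print("  sc",fit("scene",b,[g[0],g[1],0],.03,0,h=15))
g=ray("top",380,213,.014);print("thin0",g)
for a0 in(.4,.7): print(fit("top",a,[g[0],g[1],a0],.014,.014))
for a0 in(.4,.7): print("  sc",fit("scene",b,[g[0],g[1],a0],.014,.014,side=-.7))
# hanger: head & plate
print("head top",ray("top",301.2,177.8,.1475),"scene",ray("scene",317.3-.5,205.3-.5,.1475))
# plate pixel edges, top: montage row extents
print("plate top",ray("top",280-.5+(398-264)/6,153-.5+171/6,.09),"scene",ray("scene",294-.5+(401-264)/6,196-.5+(416-264)/6,.09))
# arm direction: arm edges at rows
print("arm",ray("top",280-.5+(392-264)/6,153-.5+5/6,.085),ray("top",280-.5+(391.5-264)/6,153-.5+95/6,.085))
E
```

```text
thick0 [0.52565436 0.28112877 0.03      ]
(array([ 0.52729485,  0.28313558, -0.08471157]), np.float64(0.8964461356110119))
(array([ 0.52729648,  0.28289561, -0.08827602]), np.float64(0.8967013527845743))
  sc (array([ 0.52523587,  0.28176963, -0.09825905]), np.float64(0.619116520943157))
thin0 [ 0.54082726 -0.25667963  0.014     ]
(array([ 0.53970306, -0.25647197,  0.4438653 ]), np.float64(0.7896856584696887))
(array([ 0.53974124, -0.25671592,  0.46960259]), np.float64(0.7903957431545083))
  sc (array([ 0.53589095, -0.26026483,  0.39687593]), np.float64(0.4451732193063854))Traceback (most recent call last):
  File "<stdin>", line 8, in <module>
  File "vis.py", line 31, in fit
    r=minimize(cost,x0,method="Nelder-Mead",options=dict(initial_simplex=simp,xatol=1e-5,fatol=1e-6));return r.x,-r.fun
    res = _minimize_neldermead(fun, x0, args, callback, bounds=bounds,
                               **options)
    fxc = func(xc)
    fx = function(np.copy(x), *(wrapper_args + args))
  File "vis.py", line 28, in <lambda>
    cost=lambda p:-np.corrcoef(ren(p).ravel(),crop.ravel())[0,1]
                               ~~~^^^
  File "vis.py", line 25, in ren
    for k in np.linspace(z-th,z,5): f(place(O,p[0],p[1],p[2],k),side)
                                    ~^^^^^^^^^^^^^^^^^^^^^^^^^^^^^^^^
  File "vis.py", line 22, in <lambda>
    f=lambda P,val:cv2.fillPoly(m,[np.round(((proj(n,P)-o+.5)*S-.5)*16).astype(np.int32)],val,shift=4)
                                              ~~~~^^^^^
  File "vis.py", line 5, in proj
    i=env.camera_info(n);R=np.array(i["R"],float);t=np.array(i["t"],float)
ValueError: time passes only in moves, steps and waits
```

```bash
sed -i 's/env.camera_info(n)/CI(n)/; s/^from cell import env/from cell import env\nfrom functools import lru_cache\nCI=lru_cache(env.camera_info)/' vis.py
python3 - <<'E'
from vis import *
b=cv2.imread("pics/scene0.png")
print("  sc",fit("scene",b,[.54,-.257,.45],.014,.014,side=-.3,h=13))
print("head top",ray("top",301.2-.5,177.8-.5,.151),"scene",ray("scene",317.3-.5,205.3-.5,.1475))
print("plate top",ray("top",280-.5+(398-264)/6,153-.5+171/6,.09),"scene",ray("scene",294-.5+(401-264)/6,196-.5+(416-264)/6,.09))
print("arm",ray("top",280-.5+(392-264)/6,153-.5+5/6,.085),ray("top",280-.5+(391.5-264)/6,153-.5+95/6,.085))
from scipy.spatial.transform import Rotation as R
print("cradle yaw -.087 ; tool yaw now .309")
E
```

```text
sc (array([ 0.53559508, -0.26038719,  0.39151597]), np.float64(0.6179660927861451))
head top [ 0.61372215 -0.02880872  0.151     ] scene [ 0.61144509 -0.0315925   0.1475    ]
plate top [ 0.61484201 -0.03025177  0.09      ] scene [ 0.61213908 -0.03086469  0.09      ]
arm [ 0.69264022 -0.02500393  0.085     ] [ 0.65069789 -0.02608119  0.085     ]
cradle yaw -.087 ; tool yaw now .309
```

```bash
python3 -m pendant '{"linear":[[0.92,-0.63,0],[0.92,-0.63,0],[0.92,-0.63,0],[0.92,-0.63,0],[0.92,-0.63,0],[0.92,-0.63,0],[0.92,-0.63,0],[0.92,-0.63,0],[0.92,-0.63,0],[0.92,-0.63,0],[0.92,-0.63,0],[0.92,-0.63,0],[0.92,-0.63,0],[0.92,-0.63,0],[0.92,-0.63,0]],"twist":[0,0,0,0,0,0,0,0,0,0,0,0,0,0,0],"jaw":[-1,-1,-1,-1,-1,-1,-1,-1,-1,-1,-1,-1,-1,-1,-1]}' 60
python3 -m pendant '{"linear":[[0.36,-0.94,0],[0.36,-0.94,0],[0.36,-0.94,0],[0.36,-0.94,0],[0.36,-0.94,0],[0.36,-0.94,0],[0.36,-0.94,0],[0.36,-0.94,0],[0.36,-0.94,0],[0.36,-0.94,0],[0.36,-0.94,0],[0.36,-0.94,0],[0.36,-0.94,0],[0.36,-0.94,0],[0.36,-0.94,0],[0.36,-0.94,0]],"twist":[0,0,0,0,0,0,0,0,0,0,0,0,0,0,0,0],"jaw":[-1,-1,-1,-1,-1,-1,-1,-1,-1,-1,-1,-1,-1,-1,-1,-1]}'
python3 -m pendant '{"linear":[[0,0,0],[0,0,0],[0,0,0],[0,0,0],[0,0,0],[0,0,0],[0,0,0],[0,0,0],[0,0,0],[0,0,0],[0,0,0],[0,0,0],[0,0,0],[0,0,0],[0,0,0]],"twist":[-1,-1,-1,-1,-1,-1,-1,-1,-1,-1,-1,-1,-1,-0.4,0],"jaw":[-1,-1,-1,-1,-1,-1,-1,-1,-1,-1,-1,-1,-1,-1,-1]}'
cat > mv.py <<'E'
# mv.py x y z yaw : shift in tool axes (30 mm units) from current pose to target, and twist in 5 deg units
import sys,numpy as np
from cell import env
from scipy.spatial.transform import Rotation as R
s=env.get_state();T=R.from_euler("xyz",s["tool_rot"]);x,y,z,w=map(float,sys.argv[1:5])
d=T.inv().apply(np.array([x,y,z])-s["position"])/.03
tw=-((w-s["tool_rot"][2]+np.pi)%(2*np.pi)-np.pi)/np.radians(5)
print("units",d.round(2),"twist",round(tw,2),"| t",round(s["t"],2),np.round(s["position"],4),np.round(s["tool_rot"],3),"F",np.round(s["contact_force"],1),"gap",round(s["finger_gap"],3),round(s["finger_force"],1))
E
python3 mv.py .526 .2825 .10 1.481
```

```text
t: 1.6
position: [0.4987, -0.1983, 0.2311]
tool_rot: [-3.141, 0.0, 0.309]
contact_force: [0.4, -1.0, 0.2]
finger_gap: 1.0
finger_force: 0.0
t: 3.2
position: [0.5256, 0.2838, 0.2309]
tool_rot: [3.141, 0.001, 0.308]
contact_force: [0.6, 0.9, -0.3]
finger_gap: 0.999
finger_force: 0.0
t: 4.7
position: [0.5256, 0.2826, 0.2309]
tool_rot: [-3.141, 0.0, 1.479]
contact_force: [0.8, 0.3, -0.8]
finger_gap: 0.999
finger_force: 0.0
units [-0.    0.02  4.36] twist -0.03 | t 4.7 [0.5256 0.2826 0.2309] [-3.141  0.     1.479] F [ 0.8  0.3 -0.8] gap 0.999 0.0
```

```bash
python3 -m pendant '{"linear":[[0,0,1],[0,0,1],[0,0,1],[0,0,1],[0,0,1],[0,0,1],[0,0,0.8],[0,0,0.4],[0,0,0.2],[0,0,0.1]],"twist":[0,0,0,0,0,0,0,0,0,0],"jaw":[-1,-1,-1,-1,-1,-1,-1,-1,-1,-1]}'
python3 -m pendant '{"linear":[[0,0,0],[0,0,0],[0,0,0],[0,0,0],[0,0,0],[0,0,0],[0,0,0],[0,0,0],[0,0,0],[0,0,0]],"twist":[0,0,0,0,0,0,0,0,0,0],"jaw":[1,1,1,1,1,1,1,1,1,1]}' 60
```

```text
t: 5.7
position: [0.526, 0.283, 0.0065]
tool_rot: [3.141, -0.0, 1.478]
contact_force: [-0.3, 0.3, 0.5]
finger_gap: 1.0
finger_force: 0.0
t: 6.7
position: [0.5264, 0.2833, 0.0077]
tool_rot: [3.14, -0.001, 1.478]
contact_force: [-1.3, -0.2, 6.1]
finger_gap: 0.683
finger_force: 65.2
```

```bash
python3 -m pendant '{"linear":[[0,0,-0.3],[0,0,-0.6],[0,0,-0.8],[0,0,-0.8],[0,0,-0.5],[-0.5,0,0],[-0.9,-0.06,0],[-0.9,-0.08,0],[-0.9,-0.08,0],[-0.9,-0.08,0],[-0.9,-0.06,0],[-0.5,0,0],[0,0,0],[0,0,0.5],[0,0,1],[0,0,0.8],[0,0,0.3]],"twist":[0,0,0,0,0,0,0,0,0,0,0,0,0,0,0,0,0],"jaw":[1,1,1,1,1,1,1,1,1,1,1,1,1,1,1,1,1]}'
python3 mv.py .5 .12 .0025 1.478
```

```text
t: 8.4
position: [0.4977, 0.1204, 0.0155]
tool_rot: [-3.138, 0.0, 1.48]
contact_force: [-0.4, -0.9, -5.7]
finger_gap: 0.683
finger_force: 67.1
units [-0.01  0.08  0.43] twist 0.02 | t 8.4 [0.4977 0.1204 0.0155] [-3.138  0.     1.48 ] F [-0.4 -0.9 -5.7] gap 0.683 67.1
```

```bash
python3 -m pendant '{"linear":[[0,0,0.2],[0,0,0.1],[0,0,0.1],[0,0,0.07],[0,0,0]],"twist":[0,0,0,0,0],"jaw":[1,1,1,1,1]}'
```

```text
t: 8.9
position: [0.4999, 0.1195, 0.0044]
tool_rot: [3.141, 0.0, 1.478]
contact_force: [0.1, -0.4, -6.0]
finger_gap: 0.687
finger_force: 67.1
```

```bash
python3 -m pendant '{"linear":[[0,0,0.04],[0,0,0.04],[0,0,0]],"twist":[0,0,0],"jaw":[1,1,1]}'
```

```text
t: 9.2
position: [0.4998, 0.1195, 0.0019]
tool_rot: [3.141, 0.0, 1.478]
contact_force: [0.5, -0.8, -5.7]
finger_gap: 0.682
finger_force: 67.3
```

```bash
python3 -m pendant '{"linear":[[0,0,0.03],[0,0,0.03],[0,0,0]],"twist":[0,0,0],"jaw":[1,1,1]}'
```

```text
t: 9.5
position: [0.4999, 0.1195, 0.0016]
tool_rot: [3.141, 0.002, 1.478]
contact_force: [-10.1, -5.2, 20.6]
finger_gap: 0.679
finger_force: 71.0
```

```bash
python3 -m pendant '{"linear":[[0,0,-0.03],[0,0,0],[0,0,0],[0,0,0],[0,0,0],[0,0,0],[0,0,0],[0,0,-0.5],[0,0,-1],[0,0,-1],[0,0,-0.6],[0,0,0]],"twist":[0,0,0,0,0,0,0,0,0,0,0,0],"jaw":[1,-1,-1,-1,-1,-1,-1,-1,-1,-1,-1,-1]}'
python3 -m pendant '{"linear":[[0,0,0],[0,0,0],[0,0,0],[0,0,0],[0,0,0],[0,0,0],[0,0,0],[0,0,0],[0,0,0],[0,0,0],[0,0,0],[0,0,0],[0,0,0],[0,0,0],[0,0,0],[0,0,0],[0,0,0],[0,0,0],[0,0,0]],"twist":[1,1,1,1,1,1,1,1,1,1,1,1,1,1,1,1,1,1,0],"jaw":[-1,-1,-1,-1,-1,-1,-1,-1,-1,-1,-1,-1,-1,-1,-1,-1,-1,-1,-1]}'
python3 mv.py .5 .1195 .006 -.092
```

```text
t: 10.7
position: [0.5014, 0.1202, 0.0973]
tool_rot: [3.137, -0.001, 1.478]
contact_force: [-0.6, -0.2, -0.9]
finger_gap: 1.0
finger_force: 0.0
t: 12.6
position: [0.4994, 0.1196, 0.0937]
tool_rot: [3.141, 0.001, -0.094]
contact_force: [0.1, 0.9, -0.7]
finger_gap: 1.0
finger_force: 0.0
units [ 0.02 -0.    2.92] twist -0.02 | t 12.6 [0.4994 0.1196 0.0937] [ 3.141e+00  1.000e-03 -9.400e-02] F [ 0.1  0.9 -0.7] gap 1.0 0.0
```

```bash
python3 -m pendant '{"linear":[[0.02,0,0.5],[0,0,0.9],[0,0,0.8],[0,0,0.4],[0,0,0.2],[0,0,0.06],[0,0,0],[0,0,0],[0,0,0],[0,0,0],[0,0,0],[0,0,0],[0,0,0],[0,0,0]],"twist":[0,0,0,0,0,0,0,0,0,0,0,0,0,0],"jaw":[-1,-1,-1,-1,-1,-1,1,1,1,1,1,1,1,1]}' 60
python3 mv.py .5 .1195 .006 -.092
```

```text
t: 14.0
position: [0.5012, 0.1196, 0.0094]
tool_rot: [-3.142, -0.002, -0.093]
contact_force: [-2.2, -0.6, 5.3]
finger_gap: 0.678
finger_force: 64.6
units [-0.04  0.01  0.11] twist -0.01 | t 14.0 [0.5012 0.1196 0.0094] [-3.142e+00 -2.000e-03 -9.300e-02] F [-2.2 -0.6  5.3] gap 0.678 64.6
```

```bash
python3 -m pendant '{"linear":[[0,0,-0.3],[0,0,-0.8],[0,0,-0.9],[0,0,-0.9],[0,0,-0.4],[0.2,0.5,0],[0.4,0.9,0],[0.5,0.9,0],[0.5,0.9,0],[0.4,0.8,0],[0.3,0.5,0],[0.1,0.13,0],[0,0,0],[0,0,0],[0,0,0]],"twist":[0,0,0,0,0,0,0,0,0,0,0,0,0,0,0],"jaw":[1,1,1,1,1,1,1,1,1,1,1,1,1,1,1]}'
python3 - <<'E'
from vis import *
for n in("scene","top"): cv2.imwrite(f"pics/{n}1.png",env.read_camera(n)[:,:,::-1])
a=cv2.imread("pics/top1.png");b=cv2.imread("pics/scene1.png")
c=lambda im,u,v,h=28:cv2.resize(im[v-h:v+h,u-h:u+h],(400,400),interpolation=cv2.INTER_CUBIC)
cv2.imwrite("pics/m1.png",np.hstack([c(a,302,185),c(b,320,210)]))
E
python3 mv.py .559 -.0253 .1064 -.092
```

```text
t: 15.5
position: [0.5588, -0.0239, 0.1071]
tool_rot: [-3.141, 0.0, -0.091]
contact_force: [-0.3, 0.3, -6.0]
finger_gap: 0.679
finger_force: 67.4
units [0.   0.03 0.03] twist 0.01 | t 15.6 [ 0.559  -0.0245  0.1072] [-3.142 -0.    -0.091] F [-0.   0.7 -5.6] gap 0.679 67.4
```

View pics/m1.png

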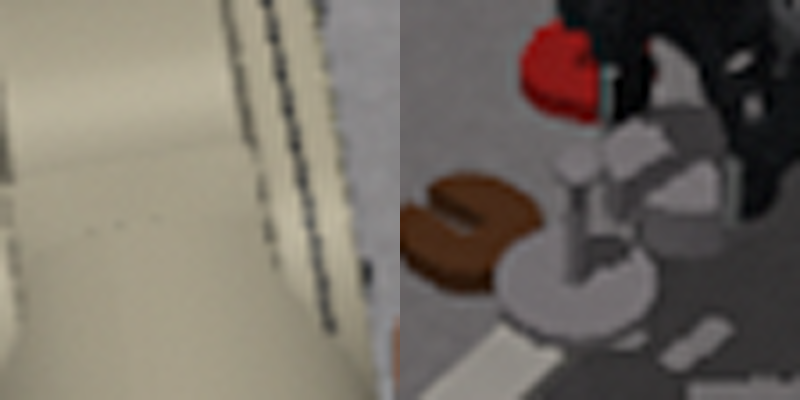

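Run:
```python
from vis import *
b=cv2.imread("pics/scene1.png");u0,v0,h,k=325,208,24,16
im=cv2.resize(b[v0-h:v0+h,u0-h:u0+h],None,fx=k,fy=k,interpolation=cv2.INTER_CUBIC)[100:690]
im=cv2.convertScaleAbs(im,alpha=1.5)
def dr(P,col,cl=True):
    q=((proj("scene",P)-[u0-h,v0-h]+.5)*k-[0,100]).round().astype(np.int32);cv2.polylines(im,[q],cl,col,1)
z=.1072-.0094
for zz in(z,z+.024):
    dr(place(SL,.558,-.0245,-.091,zz),(0,255,0));dr(place(outline(),.558,-.0245,-.091,zz),(255,255,0))
a=np.linspace(0,6.28,40);C=lambda r,z:np.c_[.613+r*np.cos(a),-.0303+r*np.sin(a),0*a+z]
dr(C(.031,.09),(0,0,255));dr(C(.004,.09),(0,0,255));dr(C(.01,.151),(0,0,255));dr(C(.01,.144),(0,0,255))
cv2.imwrite("pics/o1.png",im)
```

```text
(no output)
```

View pics/o1.png

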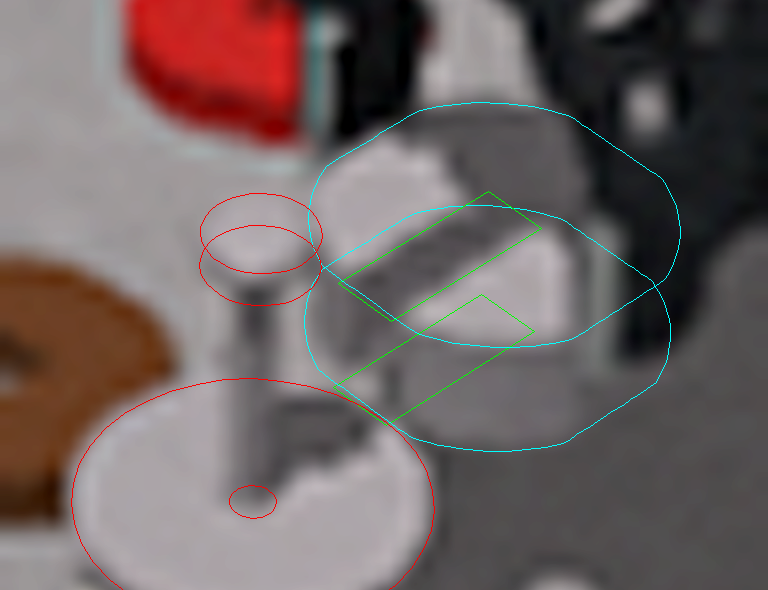

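```bash
python3 -m pendant '{"linear":[[0.2,0.03,0],[0.3,0,0],[0.3,0,0],[0.3,0,0],[0.3,0,0],[0.2,0,0],[0.1,0,0],[0,0,0]],"twist":[0,0,0,0,0,0,0,0],"jaw":[1,1,1,1,1,1,1,1]}'
python3 mv.py .6145 -.0303 .1014 -.091
```

```text
t: 16.4
position: [0.6101, -0.031, 0.1069]
tool_rot: [-3.141, 0.0, -0.093]
contact_force: [-0.5, -0.3, -6.3]
finger_gap: 0.682
finger_force: 67.4
units [ 0.14 -0.04  0.18] twist -0.02 | t 16.4 [ 0.6101 -0.031   0.1069] [-3.141  0.    -0.093] F [-0.5 -0.3 -6.3] gap 0.682 67.4
```

```bash
python3 -m pendant '{"linear":[[0.08,-0.03,0],[0.05,0,0],[0.05,0,0],[0,0,0]],"twist":[0,0,0,0],"jaw":[1,1,1,1]}'
```

```text
t: 16.8
position: [0.6154, -0.0308, 0.1072]
tool_rot: [3.141, -0.0, -0.093]
contact_force: [0.9, -0.3, -5.4]
finger_gap: 0.681
finger_force: 67.4
```

```bash
python3 -m pendant '{"linear":[[0.04,0,0],[0.04,0,0],[0,0,0]],"twist":[0,0,0],"jaw":[1,1,1]}'
```

```text
t: 17.1
position: [0.6159, -0.0308, 0.1066]
tool_rot: [3.141, 0.004, -0.092]
contact_force: [-8.1, -0.4, -1.6]
finger_gap: 0.681
finger_force: 67.8
```

```bash
python3 -m pendant '{"linear":[[-0.04,0,0],[0,0,0.1],[0,0,0.08],[0,0,0.03],[0,0,0]],"twist":[0,0,0,0,0],"jaw":[1,1,1,1,1]}'
```

```text
t: 17.6
position: [0.6159, -0.0308, 0.1003]
tool_rot: [3.141, 0.001, -0.093]
contact_force: [-5.4, 0.4, -4.7]
finger_gap: 0.684
finger_force: 67.5
```

```bash
python3 -m pendant '{"linear":[[0,0,0.03],[0,0,0.03],[0,0,0]],"twist":[0,0,0],"jaw":[1,1,1]}'
```

```text
t: 17.9
position: [0.6159, -0.0307, 0.0995]
tool_rot: [3.141, 0.001, -0.093]
contact_force: [-9.7, 1.4, 2.9]
finger_gap: 0.679
finger_force: 68.4
```

```bash
python3 -m pendant '{"linear":[[0,0,0.03],[0,0,0],[0,0,0],[0,0,0],[0,0,0],[0,0,0],[0,0,0],[0,0,-0.3],[0,0,-0.8],[0,0,-1],[0,0,-1],[0,0,-1],[0,0,-0.3],[0,0,0]],"twist":[0,0,0,0,0,0,0,0,0,0,0,0,0,0],"jaw":[1,1,-1,-1,-1,-1,-1,-1,-1,-1,-1,-1,-1,-1]}'
python3 mv.py .538 -.258 .23 .44
```

```text
t: 19.3
position: [0.6173, -0.0307, 0.232]
tool_rot: [3.142, -0.003, -0.093]
contact_force: [0.1, 0.2, -0.2]
finger_gap: 1.001
finger_force: 0.0
units [-1.93  7.79  0.06] twist -6.1 | t 19.3 [ 0.6173 -0.0307  0.232 ] [ 3.142e+00 -3.000e-03 -9.300e-02] F [ 0.1  0.2 -0.2] gap 1.001 0.0
```

```bash
python3 -m pendant '{"linear":[[-0.19,0.5,0],[-0.22,0.9,0],[-0.22,0.95,0],[-0.22,0.95,0],[-0.22,0.95,0],[-0.22,0.95,0],[-0.22,0.95,0],[-0.22,0.95,0],[-0.2,0.7,0],[0,0,0],[0,0,0],[0,0,0],[0,0,0],[0,0,0],[0,0,0],[0,0,0]],"twist":[0,0,0,0,0,0,0,0,0,-1,-1,-1,-1,-1,-1,0],"jaw":[-1,-1,-1,-1,-1,-1,-1,-1,-1,-1,-1,-1,-1,-1,-1,-1]}'
python3 - <<'E'
from vis import *
for n in("scene","top"): cv2.imwrite(f"pics/{n}2.png",env.read_camera(n)[:,:,::-1])
a=cv2.imread("pics/top2.png");b=cv2.imread("pics/scene2.png")
print(fit("top",a,[.6145,-.0305,-.09],.114,0,h=13))
c=lambda im,u,v,h=25:cv2.resize(im[v-h:v+h,u-h:u+h],(400,400),interpolation=cv2.INTER_CUBIC)
cv2.imwrite("pics/m2.png",np.hstack([c(a,302,180),c(b,318,215)]))
E
python3 mv.py .538 -.258 .002 .43
```

```text
t: 20.9
position: [0.5357, -0.2594, 0.2285]
tool_rot: [-3.14, 0.002, 0.431]
contact_force: [-0.2, -0.4, -0.6]
finger_gap: 0.999
finger_force: 0.0
(array([ 0.61570812, -0.02883843, -0.03901343]), np.float64(0.2797889731514253))
units [0.08 0.   7.57] twist -0.03 | t 21.0 [ 0.5362 -0.2591  0.2291] [-3.14e+00  1.00e-03  4.28e-01] F [ 0.1 -0.3  0.4] gap 1.0 0.0
```

View pics/m2.png

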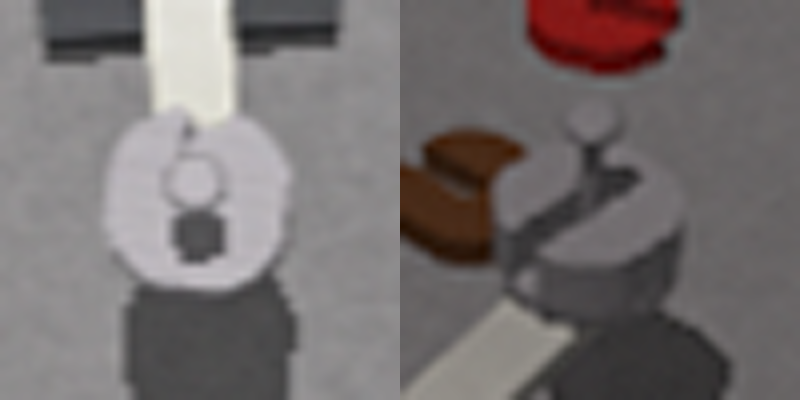

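```bash
python3 -m pendant '{"linear":[[0.06,0,0.6],[0,0,1],[0,0,1],[0,0,1],[0,0,1],[0,0,1],[0,0,1],[0,0,0.6],[0,0,0.25],[0,0,0.1],[0,0,0]],"twist":[0,0,0,0,0,0,0,0,0,0,0],"jaw":[-1,-1,-1,-1,-1,-1,-1,-1,-1,-1,-1]}'
python3 -m pendant '{"linear":[[0,0,0],[0,0,0],[0,0,0],[0,0,0],[0,0,0],[0,0,0],[0,0,0],[0,0,0],[0,0,0]],"twist":[0,0,0,0,0,0,0,0,0],"jaw":[1,1,1,1,1,1,1,1,1]}' 50
```

```text
t: 22.1
position: [0.5391, -0.2579, 0.0041]
tool_rot: [3.141, -0.0, 0.43]
contact_force: [0.0, -0.0, 0.9]
finger_gap: 0.999
finger_force: 0.0
t: 23.0
position: [0.5396, -0.258, 0.0051]
tool_rot: [3.14, -0.001, 0.431]
contact_force: [-2.2, 1.2, 6.1]
finger_gap: 0.68
finger_force: 52.3
```

```bash
python3 -m pendant '{"linear":[[0,0,0],[0,0,0],[0,0,0],[0,0,0],[0,0,0],[0,0,0.07],[0,0,0.05],[0,0,0],[0,0,0],[0,0,0],[0,0,0],[0,0,0],[0,0,0],[0,0,0],[0,0,0],[0,0,0],[0,0,0]],"twist":[0,0,0,0,0,0,0,0,0,0,0,0,0,0,0,0,0],"jaw":[-1,-1,-1,-1,-1,-1,-1,-1,-1,1,1,1,1,1,1,1,1]}' 60
python3 -m pendant '{"linear":[[0,0,-0.2],[0,0,-0.5],[0,0,-1],[0,0,-1],[0,0,-1],[0,0,-1],[0,0,-0.5],[0,0,0],[0,0,0]],"twist":[0,0,0,0,0,0,0,0,0],"jaw":[1,1,1,1,1,1,1,1,1]}'
python3 mv.py .682 -.0368 .1285 3.05
```

```text
t: 24.7
position: [0.5392, -0.2578, 0.0006]
tool_rot: [3.141, -0.0, 0.431]
contact_force: [-1.6, 0.6, 5.6]
finger_gap: 0.681
finger_force: 65.1
t: 25.6
position: [0.5383, -0.2576, 0.155]
tool_rot: [-3.141, 0.001, 0.431]
contact_force: [0.6, 0.1, -3.4]
finger_gap: 0.678
finger_force: 65.6
units [ 7.43 -4.68  0.88] twist -30.01 | t 25.6 [ 0.5383 -0.2576  0.155 ] [-3.141e+00  1.000e-03  4.310e-01] F [ 0.6  0.1 -3.4] gap 0.678 65.6
```

```bash
python3 -m pendant '{"linear":[[0,0,-0.5],[0,0,-0.6],[0,0,-0.5],[0,0,0],[0,0,0],[0,0,0],[0,0,0],[0,0,0],[0,0,0],[0,0,0],[0,0,0],[0,0,0],[0,0,0],[0,0,0],[0,0,0]],"twist":[-1,-1,-1,-1,-1,-1,-1,-1,-1,-1,-1,-1,-1,-1,-1],"jaw":[1,1,1,1,1,1,1,1,1,1,1,1,1,1,1]}'
python3 -m pendant '{"linear":[[0,0,0],[0,0,0],[0,0,0],[0,0,0],[0,0,0],[0,0,0],[0,0,0],[0,0,0],[0,0,0],[0,0,0],[0,0,0],[0,0,0],[0,0,0],[0,0,0],[0,0,0],[0,0,0]],"twist":[-1,-1,-1,-1,-1,-1,-1,-1,-1,-1,-1,-1,-1,-1,-1,0],"jaw":[1,1,1,1,1,1,1,1,1,1,1,1,1,1,1,1]}'
python3 mv.py .6895 -.0375 .2 3.05
```

```text
t: 27.1
position: [0.538, -0.2574, 0.2018]
tool_rot: [-3.139, -0.002, 1.744]
contact_force: [0.7, -0.5, -2.6]
finger_gap: 0.681
finger_force: 65.6
t: 28.7
position: [0.538, -0.2575, 0.202]
tool_rot: [3.14, -0.002, 3.05]
contact_force: [-0.5, -1.0, -3.2]
finger_gap: 0.68
finger_force: 65.6
units [-4.36  7.76  0.07] twist 0.01 | t 28.7 [ 0.538  -0.2575  0.202 ] [ 3.14e+00 -2.00e-03  3.05e+00] F [-0.5 -1.  -3.2] gap 0.68 65.6
```

Now over, then down to TCP z ≈ 0.123.

```bash
python3 -m pendant '{"linear":[[-0.3,0.5,0],[-0.5,0.9,0],[-0.5,0.9,0],[-0.5,0.95,0],[-0.5,0.95,0],[-0.5,0.95,0],[-0.5,0.95,0],[-0.5,0.95,0],[-0.5,0.6,0],[-0.06,0.11,0],[0,0,0],[0,0,0.4],[0,0,0.9],[0,0,0.8],[0,0,0.4],[0,0,0.1],[0,0,0],[0,0,0]],"twist":[0,0,0,0,0,0,0,0,0,0,0,0,0,0,0,0,0,0],"jaw":[1,1,1,1,1,1,1,1,1,1,1,1,1,1,1,1,1,1]}'
python3 - <<'E'
from vis import *
p=env.get_state()["position"];yaw=env.get_state()["tool_rot"][2]
cv2.imwrite("pics/scene3.png",env.read_camera("scene")[:,:,::-1])
b=cv2.imread("pics/scene3.png");u0,v0,h,k=308,220,24,16
im=cv2.resize(b[v0-h:v0+h,u0-h:u0+h],None,fx=k,fy=k,interpolation=cv2.INTER_CUBIC)[100:690]
im=cv2.convertScaleAbs(im,alpha=1.5)
def dr(P,col,cl=True):
    q=((proj("scene",P)-[u0-h,v0-h]+.5)*k-[0,100]).round().astype(np.int32);cv2.polylines(im,[q],cl,col,1)
z=p[2]-.0006
dr(place(SL,p[0],p[1],yaw,z+.014),(0,255,0));dr(place(outline(),p[0],p[1],yaw,z+.014),(255,255,0))
a=np.linspace(0,6.28,40);C=lambda r,z:np.c_[.6138+r*np.cos(a),-.0305+r*np.sin(a),0*a+z]
dr(C(.01,.151),(0,0,255))
cv2.imwrite("pics/o3.png",im)
E
python3 mv.py .6895 -.0375 .123 3.05
```

```text
t: 30.5
position: [0.6912, -0.0381, 0.1273]
tool_rot: [3.141, 0.002, 3.048]
contact_force: [-0.1, -0.5, -2.7]
finger_gap: 0.68
finger_force: 65.6
units [0.06 0.01 0.15] twist -0.02 | t 30.55 [ 0.6912 -0.038   0.1274] [3.141e+00 2.000e-03 3.049e+00] F [ 0.9 -0.  -3.3] gap 0.682 65.6
```

View pics/o3.png

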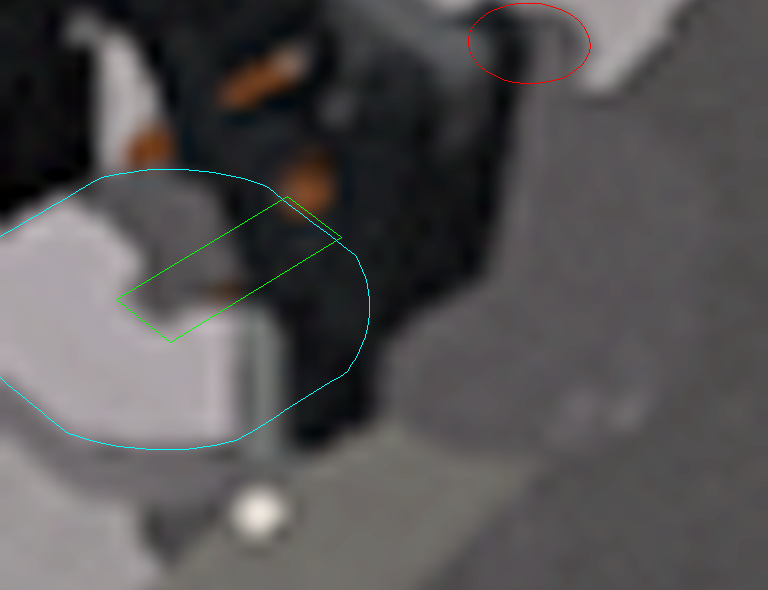

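```bash
python3 -m pendant '{"linear":[[0,0,0.14],[0.2,0,0],[0.3,0,0],[0.3,0,0],[0.3,0,0],[0.3,0,0],[0.3,0,0],[0.3,0,0],[0.2,0,0],[0.1,0,0],[0,0,0],[0,0,0]],"twist":[0,0,0,0,0,0,0,0,0,0,0,0],"jaw":[1,1,1,1,1,1,1,1,1,1,1,1]}'
python3 mv.py .6128 -.0305 .1146 3.05
```

```text
t: 31.75
position: [0.6221, -0.0317, 0.1219]
tool_rot: [3.142, 0.0, 3.049]
contact_force: [0.5, 0.1, -2.9]
finger_gap: 0.68
finger_force: 65.6
units [0.31 0.01 0.24] twist -0.01 | t 31.75 [ 0.6221 -0.0317  0.1219] [3.142 0.    3.049] F [ 0.5  0.1 -2.9] gap 0.68 65.6
```

```bash
python3 -m pendant '{"linear":[[0.1,0,0],[0.08,0,0],[0.05,0,0],[0,0,0]],"twist":[0,0,0,0],"jaw":[1,1,1,1]}'
python3 -m pendant '{"linear":[[0.04,0,0],[0.03,0,0],[0,0,0]],"twist":[0,0,0],"jaw":[1,1,1]}'
```

```text
t: 32.15
position: [0.6149, -0.031, 0.1218]
tool_rot: [-3.141, -0.0, 3.049]
contact_force: [0.9, 0.6, -4.0]
finger_gap: 0.674
finger_force: 65.6
t: 32.45
position: [0.6129, -0.0308, 0.1218]
tool_rot: [-3.141, 0.0, 3.049]
contact_force: [-0.1, -0.0, -3.2]
finger_gap: 0.683
finger_force: 65.6
```

```bash
python3 -m pendant '{"linear":[[0.03,0,0],[0.03,0,0],[0,0,0]],"twist":[0,0,0],"jaw":[1,1,1]}'
```

```text
t: 32.75
position: [0.6117, -0.0307, 0.122]
tool_rot: [3.141, 0.001, 3.049]
contact_force: [4.3, 0.1, -5.3]
finger_gap: 0.683
finger_force: 65.4
```

```bash
python3 -m pendant '{"linear":[[-0.02,0,0],[0,0,0.1],[0,0,0.08],[0,0,0.04],[0,0,0]],"twist":[0,0,0,0,0],"jaw":[1,1,1,1,1]}'
python3 -m pendant '{"linear":[[0,0,0.03],[0,0,0]],"twist":[0,0],"jaw":[1,1]}'
```

```text
t: 33.25
position: [0.6118, -0.0307, 0.115]
tool_rot: [3.142, -0.0, 3.049]
contact_force: [2.0, -0.1, -4.5]
finger_gap: 0.685
finger_force: 65.6
t: 33.45
position: [0.6117, -0.0307, 0.1146]
tool_rot: [-3.141, 0.0, 3.049]
contact_force: [-1.3, -0.4, 1.0]
finger_gap: 0.683
finger_force: 66.0
```

Touching down; press slightly, release, lift away.

```bash
python3 -m pendant '{"linear":[[0,0,0.02],[0,0,0],[0,0,0],[0,0,0],[0,0,0],[0,0,0],[0,0,0],[0,0,-0.3],[0,0,-0.8],[0,0,-1],[0,0,-1],[0,0,-1],[0,0,-0.4],[0,0,0]],"twist":[0,0,0,0,0,0,0,0,0,0,0,0,0,0],"jaw":[1,1,-1,-1,-1,-1,-1,-1,-1,-1,-1,-1,-1,-1]}'
python3 -m pendant '{"linear":[[0.5,0.5,0],[0.5,0.9,0],[0.5,0.95,0],[0.5,0.95,0],[0.5,0.95,0],[0.5,0.95,0],[0.3,0.5,0],[0,0,0],[0,0,0]],"twist":[0,0,0,0,0,0,0,0,0],"jaw":[-1,-1,-1,-1,-1,-1,-1,-1,-1]}'
python3 - <<'E'
from vis import *
for n in("scene","top"): cv2.imwrite(f"pics/{n}4.png",env.read_camera(n)[:,:,::-1])
a=cv2.imread("pics/top4.png");b=cv2.imread("pics/scene4.png")
c=lambda im,u,v,h=25:cv2.resize(im[v-h:v+h,u-h:u+h],(400,400),interpolation=cv2.INTER_CUBIC)
cv2.imwrite("pics/m4.png",np.hstack([c(a,302,180),c(b,318,215)]))
E
```

```text
t: 34.85
position: [0.6125, -0.0304, 0.2506]
tool_rot: [-3.142, 0.003, 3.049]
contact_force: [-0.3, -0.1, -0.9]
finger_gap: 0.998
finger_force: 0.0
t: 35.75
position: [0.5294, 0.1475, 0.248]
tool_rot: [-3.141, -0.0, 3.048]
contact_force: [-0.1, 0.3, -0.7]
finger_gap: 0.998
finger_force: 0.0
```

View pics/m4.png

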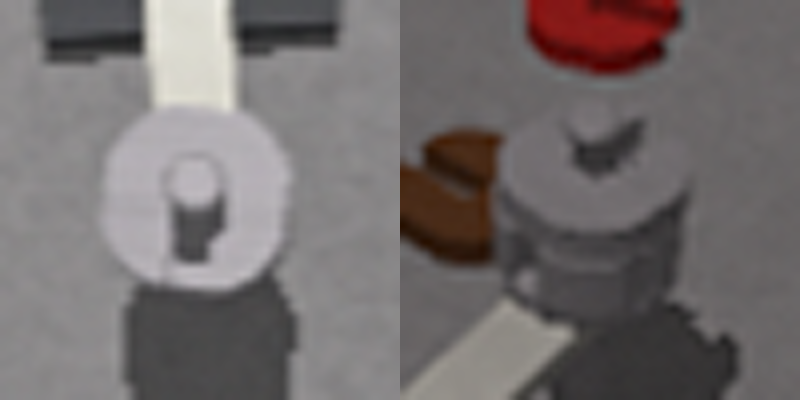

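Both discs are stacked flat and flush around the stem. The thin disc's slot faces the robot and the thick disc's faces the post, so they are opposite. The arm is clear.

```bash
python3 -c "
from cell import env
print(env.job_done())"
```

```text
the job is handed in; nothing more can be done
None
```

The job is handed in at about 36 s: the thick disc was set down on the bench and re-gripped across its slot. It now sits flat on the hanger plate with the thin disc flat on top, both home around the stem and slots about 180° apart.

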